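# Rock the tight locating block out of the shuttle jig

## Robot

A 6-joint arm with a two-finger parallel gripper is mounted at the origin on the work surface; the furniture and walls round the work are solid. World frame = base frame: x ahead of the robot, y to its left, z up, the work surface at z = 0. Lengths are in m, angles in degrees, forces in N, time in s.
With the tool pointing down it reaches from about 0.425 to 0.95 m from the base axis. Payload 3.5 kg.
Tool frame: the origin (TCP) lies on the centre line of the jaws, within the pads' length; the fingertips stand 22 mm ahead of it and the grasp point (between the pads) lies 3 mm ahead of it (robot.tip_reach is the distance from the TCP to the fingertips, in m); z points along the fingers, y is the line along which they close (so a half turn about z gives the same grasp; the last joint's range is limited). The gripper opens to 85 mm and grips with 20 to 120 N. Pads are 22 mm wide; open, the fingers measure 114 mm over their backs; the gripper's body (76 mm by 85 mm) begins 54 mm behind the grasp point. The pads swing forward as they close: fully open they stand 13 mm farther back than shut.
Start: joints at [61.077, 16.404, 90.338, -0, 73.258, -8.594], TCP at [0.234, 0.633, 0.253] pointing down, gripper open.
Joint ranges: [-158.93, 158.93], [-51.34, 127.21], [12.03, 142.37], [-87.48, 267.48], [13.55, 161.25], [-162.69, 162.69]. Speed limits (degrees/s): [159.86, 159.86, 180, 180, 180, 180].

## Interface

Orientations are given as [roll, pitch, yaw] about the fixed x, y, z axes, in that order (R = Rz(yaw) Ry(pitch) Rx(roll)).
In Python, from workcell import robot gives the robot as it stands. The module is installed in compiled form; this text tells all that it offers. Calls block until the motion is done:
- robot.move_to(position, orientation): joint-space move of the TCP to a pose.
- robot.move_l(position, max_speed=0.15, orientation=None): straight line of the TCP; orientation=None keeps the orientation; max_speed is the mean speed in m/s.
- robot.move_joints(angles): joint-space move.
- robot.gripper_open() and robot.grasp(): open the fingers fully, or close them until they stop; the grip force is fixed at half the most.
- robot.dwell(seconds).
- robot.solve_ik(position, orientation): joint angles nearest the present ones, or None.
- robot.get_image(name): name is "side" or "top" or "wrist"; returns a dict with "pixels" (420x560x3 uint8, red, green, blue), "depth" (420x560 float32, m along the optical axis (not along the pixel's ray), 0 where there is no reading), "fov_y" (degrees; the focal length in pixels is half the picture's height over the tangent of half this angle, whatever the lens; pixels are square), "cx", "cy" (the principal point, pixels), "T" (4x4, takes a point from camera to world coordinates). Camera axes: x right, y down, z forward; pixel columns grow to the right and rows downward; lengths in m; the calibration is good to about 2 mm. A picture is of the moment at which its call begins.
A pose or a line that the arm cannot do raises robot.PlanningError and nothing moves.
- robot.close_job(): hands the job in; it is judged then, once.
Readings, each from a call of its own:
- robot.read_t(): time.
- robot.read_q(): joint angles.
- robot.read_qvel(): joint speeds.
- robot.read_joint_torque(): joint torques, N m.
- robot.read_position(): TCP position.
- robot.read_ee_rot(): TCP orientation.
- robot.read_ft_force(): force on the tool from outside, world axes, zero at the start.
- robot.read_ft_torque(): the same for the moment, N m.
- robot.read_gripper_width(): finger opening in m.
- robot.read_grip_force(): force on a finger pad.
Only numpy, scipy, OpenCV 4.12 (cv2) and the standard library are available. Lean on these libraries where they do the work, as an engineer would, in place of code of your own. Each camera call takes 0.05 s, during which the arm holds its last target. There are 200 camera calls.

## Task

Changeover on the shuttle jig: first take the lock pin from its stand and drop it fully home through the hole in the carriage's front ear into the base, so that the carriage cannot run on its rails. Then work the V-block out of its tight pocket by rocking it side to side along the rails, one end up and then the other, because a straight pull lifts the whole jig off the desk, which must not happen. Finish still holding the block upright just clear above its pocket, so that the seat can be looked at, with the pin still home; do not let go, and leave the other things alone.

Things in the scene. Friction and masses are not known exactly. Their poses are not given: they have to be found in the camera images.
- jig: Shuttle jig loose on the desk on rubber feet, 2.2 kg in all: dark steel base plate 124 (x) x 200 (y) mm, top 18 mm up, two rails along y, an aluminium tailstock 94 mm high at the -y end, an end stop 34 mm high at the +y end. Origin: centre of the underside, on the desk; x points away from the robot at yaw 0, y along the rails.
- carriage (a joint): Travel (m) of the aluminium carriage on the jig's rails: 0 = against its stop at the +y end, as at the start; grows to 0.035 towards the jig's -y. Slides easily (about 1.5 N) until pinned. Only at 0 are the holes of ear and base in line. The carriage is 72 mm long (y), 56 mm wide (x), its top (the pocket rim) 42 mm above the desk.
- ear_hole (a point): Centre of the upper mouth of the round hole (10 mm wide, chamfered, vertical) in the ear, the flat lug 24 mm wide and 8 mm thick that stands out from the carriage on the jig's -x side. 35 mm above the desk, at (-46, +22) mm in the jig's frame when the carriage is at 0. Axes as the jig's.
- base_hole (a point): Centre of the upper mouth of the round hole (10 mm wide, 14 mm deep) in the base plate straight below the ear hole, 18 mm above the desk; 9 mm of air between it and the ear. Axes as the jig's.
- lock_pin: Steel lock pin with a dark knob, upright in the stand at the start. Origin: its lower tip. Shaft 8 mm thick, 28 mm long with a pointed tip; then a collar 21 mm wide, 4 mm thick; then a round knob 18 mm wide and 26 mm high (32 to 58 mm above the tip): grasp its upper half. 50 g. Fully home, the collar rests on the ear and the tip is 11 mm below base_hole.
- pin_tip (a point): Lower tip of the lock pin.
- pin_stand: Plywood block 46 x 70 x 34 mm, fixed to the desk, two holes (10 mm wide, 31 mm deep) 32 mm apart along its y; the pin stands in the hole at its +y with the collar on the block, so the knob spans 38 to 64 mm above the desk; the other hole is empty. Origin: centre of the underside.
- block: Steel-grey V-block, about 160 g, seated in the carriage's pocket: 26 mm thick (x), 50 mm long (y, along the rails), 64 mm high, a V-groove 21 mm wide and 10.5 mm deep along y in its top. Origin: centre of its underside, 26 mm above the desk when seated; axes then as the jig's, z up. Grasp it across its two 50 mm ends, above the carriage: its upper 48 mm stand above the rim.
- foot_left (a point): Middle of the lower edge of the block's +y end. The sprung ball near it grips this end with about 14 to 19 N of friction until it has risen about 11 mm; it stays where it has been walked to. A straight pull must overcome both ends and lifts the jig; tipping one end up about the other's lower corner, then that one in turn, does not.
- foot_right (a point): Middle of the lower edge of the block's -y end; gripped in the same way as the other end.
- pocket_rim (a point): Centre of the pocket's mouth, level with the carriage's top, 42 mm above the desk, 16 mm above the pocket's floor; at (0, +22) mm in the jig's frame, axes as the jig's. The block has 1.5 mm of play at each y end and can lean 0.1 to 0.18 rad either way about x. Two sprung balls in the -x jaw, 18 mm either side of the middle and 11 mm above the floor, press it on the +x jaw.
- spare_block: Bystander: the other V-block, same outside size (26 x 50 x 64 mm) with a smaller groove, standing by itself on the desk to the right of the jig. Origin: centre of its underside.
- gear_motor: Bystander: small gear motor lying on the desk to the right of the jig's front, 37 x 89 x 32 mm.
- tape_roll: Bystander: small roll of black tape lying flat on the desk well to the right of the jig, 55 mm wide, 19 mm high.
Mind the look-alikes: they are no part of the job. What is shaped like the block but green or orange is not meant.

How it is judged (in metres and radians):
On the way, in this order (a step that is already met when the one before it is completed fails the run):
1. the lock pin is home: its tip at least 8.5 mm down the base hole, through the ear, and let go, the block still seated (z of pin_tip in the frame of base_hole below -0.0085 m and horizontal distance between pin_tip and base_hole below 0.004 m and contact force between lock_pin and the fingers below 0.1 N and z of each of foot_left, foot_right in the frame of pocket_rim below -0.013 m), for 0.2 s.
2. the block is cocked in its pocket, one end up: it leans at least 0.045 rad (2.6 degrees), the lower end still at least 8 mm deep, the pin home, the jig flat on the desk (angle between the z axis of block and the z axis of jig, either way round above 0.045 rad and z of pin_tip in the frame of base_hole below -0.007 m and z of any of foot_left, foot_right in the frame of pocket_rim below -0.008 m and angle between jig's own z axis and vertical below 0.03 rad and height (world z) of jig below 0.004 m), for 0.02 s.
3. the other end has been rocked up as well: the block is level to 0.025 rad with both ends at least 2 mm off the pocket floor and still in the pocket, the jig flat on the desk (angle between the z axis of block and the z axis of jig, either way round below 0.025 rad and z of foot_left in the frame of pocket_rim between -0.014 and 0 m and z of foot_right in the frame of pocket_rim between -0.014 and 0 m and angle between jig's own z axis and vertical below 0.03 rad and height (world z) of jig below 0.004 m).
At the end, for the whole second after the job is handed in: Block held still in the fingers, upright within 0.2 rad, foot clear of the pocket rim by 2 mm or more, underside at most 50 mm above it, within 30 mm of its centre, not touching the jig; pin at least 7 mm down the base hole; jig flat on the desk (z of each of foot_left, foot_right in the frame of pocket_rim above 0.002 m and z of block in the frame of pocket_rim below 0.05 m and horizontal distance between block and pocket_rim below 0.03 m and angle between block's own z axis and vertical below 0.2 rad and contact force between block and the fingers above 1 N and contact force between block and jig below 0.1 N and linear speed of block below 0.03 m/s and z of pin_tip in the frame of base_hole below -0.007 m and horizontal distance between pin_tip and base_hole below 0.004 m and height (world z) of jig below 0.004 m and angle between jig's own z axis and vertical below 0.03 rad and linear speed of jig below 0.02 m/s); the arm keeps its last pose, push and grip.
It fails at once if the jig is lifted: its underside's centre more than 6 mm off the desk or the jig tipped more than 0.06 rad (height (world z) of jig above 0.006 m or angle between jig's own z axis and vertical above 0.06 rad).
It fails at once if a bystander (spare block, gear motor, tape roll) is pushed more than 25 mm or the spare block knocked over (distance of any of spare_block, gear_motor, tape_roll from where it was at the start of the episode above 0.025 m or angle between spare_block's own z axis and vertical above 0.5 rad).
It also fails if it takes over 48 s, if anything falls off the work surface, if the arm or the gripper's body presses on something with over 40 N, if the wrist force passes 120 N, or if a joint passes its speed limit or range.

## Working session

There is one attempt and no reset: what is moved stays moved. The work goes in short steps, each a Python script; the robot and the scene stay as the last script left them, time stands still between calls to the robot, and variables do not carry over. Pictures are saved under pics/ and viewed, at most 10 in all, crops included, and the job is handed in when it is done.

```bash
mkdir -p pics; cat > h.py <<'E'
import numpy as np, cv2
from workcell import robot
def save(name,fn,im=None):
    im=im or robot.get_image(name); cv2.imwrite('pics/'+fn,im['pixels'][:,:,::-1]); np.savez('pics/'+fn+'.npz',**im); return im
def f(im): return im['pixels'].shape[0]/2/np.tan(np.radians(float(im['fov_y']))/2)
def ray(im,u,v,z):
    F=f(im);T=im['T'];d=T[:3,:3]@np.array([(u-im['cx'])/F,(v-im['cy'])/F,1]);o=T[:3,3]
    return o+d*(z-o[2])/d[2]
def cloud(im):
    F=f(im);D=im['depth'];v,u=np.mgrid[:D.shape[0],:D.shape[1]]
    P=np.stack([(u-im['cx'])/F*D,(v-im['cy'])/F*D,D],-1)
    W=P@im['T'][:3,:3].T+im['T'][:3,3]; W[D==0]=np.nan; return W
E
python3 - <<'E'
from h import *
for n in('top','side'):
    im=save(n,n+'0.png');print(n,im['T'].round(3),im['fov_y'],im['cx'],im['cy'])
print(robot.read_ee_rot(),robot.read_t(),robot.tip_reach)
E
```

```text
top [[-0.001 -0.994  0.111  0.363]
 [-1.    -0.001 -0.023 -0.068]
 [ 0.023 -0.111 -0.994  0.971]
 [ 0.     0.     0.     1.   ]] 48.69729798504785 284.30761652446904 206.8560897907931
side [[-0.861 -0.198  0.469 -0.027]
 [-0.508  0.346 -0.788  0.731]
 [-0.006 -0.917 -0.399  0.484]
 [ 0.     0.     0.     1.   ]] 45.91776324490942 280.6576926047513 211.21268522943885
[-1.79878791e+02 -1.72250829e-02  1.59671389e+02] 0.1 0.022
```

View pics/top0.png

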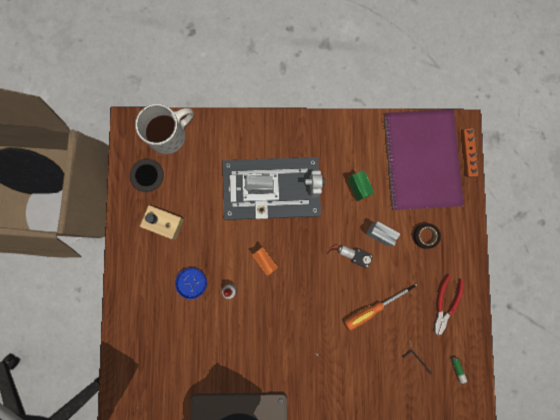

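View pics/side0.png

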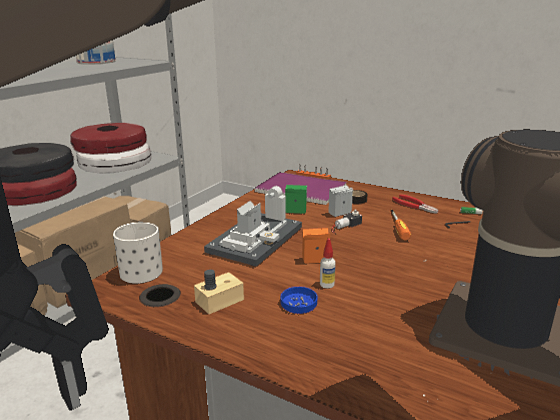

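The top view shows the jig at columns 222–322, rows 158–219, with the block at (261,184) and the ear near (262,210). The stand is at (161,222) and the pin's knob at (151,217). The side view agrees. Next I'll localise them roughly and take the wrist camera closer.

```bash
cat > m1.py <<'E'
from h import *
im=dict(np.load('pics/top0.png.npz')); W=cloud(im); P=im['pixels'].astype(int)
hsv=cv2.cvtColor(im['pixels'],cv2.COLOR_RGB2HSV)
def box(r0,r1,c0,c1):
    m=np.zeros(P.shape[:2],bool);m[r0:r1,c0:c1]=1;return m
def fit(m,n,z):
    m=cv2.morphologyEx(m.astype(np.uint8),cv2.MORPH_OPEN,np.ones((3,3)))
    c=max(cv2.findContours(m,0,1)[0],key=cv2.contourArea)
    w=np.array([ray(im,u,v,z)[:2] for u,v in c[:,0]],np.float32)
    print(n,cv2.minAreaRect(w),len(c),np.nanmedian(W[...,2][m>0]))
# plate: not wood
s=hsv[...,1]
fit(box(140,235,205,340)&(s<110),'jig',.018)
fit(box(200,245,135,190)&(hsv[...,2]>150),'stand',.034)
fit(box(205,235,140,170)&(P.max(-1)<80),'knob',.064)
print('z noise',np.nanstd(W[300:320,280:300,2]),np.nanmean(W[300:320,280:300,2]))
for n,(u,v) in dict(ear=(262,210),knob=(151,217),block=(261,184),hole=(173,226)).items(): print(n,W[v-1:v+2,u-1:u+2].reshape(-1,3).mean(0))
E
python3 m1.py
```

```text
jig ((0.5092172026634216, -0.06856316328048706), (0.1270769238471985, 0.21169207990169525), 2.5543019771575928) 310 0.018143779383314462
stand ((0.4371274411678314, 0.1601511836051941), (0.07078160345554352, 0.04655945673584938), 68.73187255859375) 126 0.032401412335535285
knob ((0.4414350092411041, 0.16447632014751434), (0.013808169402182102, 0.007746218238025904), 1.7259224653244019) 18 0.06069130629828179
z noise 0.0017037846813872702 -0.0011304240851915004
ear [ 0.46473836 -0.0442347   0.00234987]
knob [0.44445191 0.17081318 0.06233276]
block [ 0.5071987 -0.0440401  0.0808967]
hole [0.42901797 0.13427085 0.03152557]
```

```bash
python3 - <<'E'
from h import *
robot.move_to([0.443,0.173,0.20],[180,0,182.5])
im=save('wrist','w1.png'); print(robot.read_q(),im['T'].round(3),im['fov_y'],robot.read_t())
E
```

```text
[ 9.15148355e+00 -6.34734473e+00  1.20494552e+02  9.10189114e-03
  6.58215333e+01 -8.34065546e+01] [[-0.044  0.962  0.271  0.374]
 [ 0.999  0.042  0.013  0.17 ]
 [ 0.001  0.272 -0.962  0.32 ]
 [ 0.     0.     0.     1.   ]] 60.27779398844878 1.9917
```

View pics/w1.png

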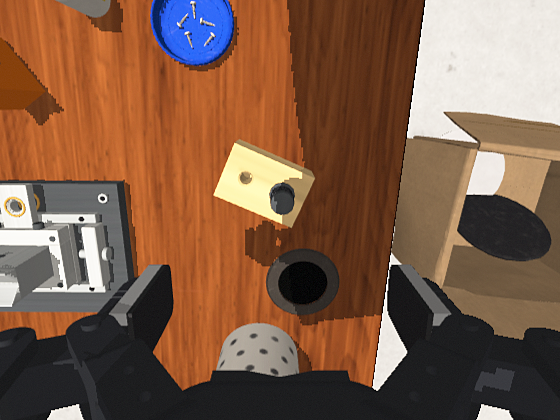

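The wrist view shows the stand centred at (264,183), the knob at (283,198) and the empty hole at (245,178). The ear hole with its brass ring is at (15,207).

```bash
cat > m2.py <<'E'
from h import *
im=dict(np.load('pics/w1.png.npz')); W=cloud(im); hsv=cv2.cvtColor(im['pixels'],cv2.COLOR_RGB2HSV).astype(int)
P=im['pixels'].astype(int)
def box(r0,r1,c0,c1):
    m=np.zeros(P.shape[:2],bool);m[r0:r1,c0:c1]=1;return m
def fit(m,n,z):
    c=max(cv2.findContours(m.astype(np.uint8),0,1)[0],key=cv2.contourArea)
    c=cv2.convexHull(c)
    w=np.array([ray(im,u,v,z)[:2] for u,v in c[:,0]],np.float32)
    print(n,cv2.minAreaRect(w),cv2.minEnclosingCircle(w)); return cv2.minAreaRect(w)
top=box(130,235,205,320)&(abs(W[...,2]-.034)<.006)&(hsv[...,1]<140)
fit(top,'stand',.034)
kn=box(165,235,255,310)&(W[...,2]>.057)&(P.max(-1)<110)
fit(kn,'knobtop',.064)
h=box(168,188,236,255)&(P.max(-1)<190)
fit(h,'hole',.034)
cv2.imwrite('pics/w1c.png',np.hstack([cv2.resize(im['pixels'][135:235,205:325,::-1],None,fx=4,fy=4,interpolation=0),cv2.resize(im['pixels'][160:260,0:80,::-1],None,fx=4,fy=4,interpolation=0)]))
print(ray(im,15,207,.035))
E
python3 m2.py
```

```text
stand ((0.4372411072254181, 0.16060428321361542), (0.06984926015138626, 0.04681645333766937), 68.70439147949219) ((0.4374234676361084, 0.1606353372335434), 0.04125475138425827)
knobtop ((0.44224897027015686, 0.17545738816261292), (0.018970010802149773, 0.01618392951786518), 3.08958101272583) ((0.4422677755355835, 0.17510849237442017), 0.009595616720616817)
hole ((0.4315335154533386, 0.1458202600479126), (0.008966881781816483, 0.008853847160935402), 0.8104369044303894) ((0.43149715662002563, 0.14501908421516418), 0.004976184573024511)
[ 0.46404858 -0.04234846  0.035     ]
```

View pics/w1c.png

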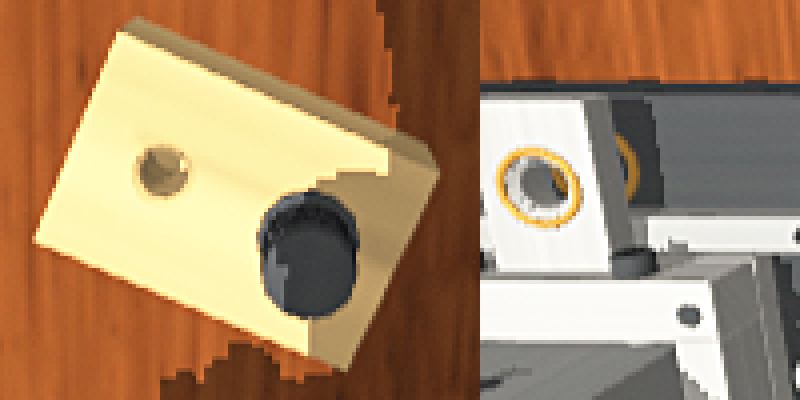

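```bash
python3 - <<'E'
from h import *
robot.move_l([0.443,0.1755,0.064],0.12)
robot.grasp(); print(robot.read_gripper_width(),robot.read_grip_force(),robot.read_ft_force(),robot.read_position())
robot.move_l([0.443,0.1755,0.13],0.1)
robot.move_l([0.464,-0.042,0.13],0.2)
im=save('wrist','w2.png'); print(robot.read_gripper_width(),robot.read_ft_force(),robot.read_position(),robot.read_t())
E
```

```text
0.015565235826778503 58.5446298122406 [-0.13391751  0.01900298  1.57797452] [0.44332539 0.17556471 0.06434033]
0.01565804527035998 [-0.05175529  0.19738091 -0.57815245] [ 0.46371702 -0.04119104  0.12975801] 6.0167
```

View pics/w2.png

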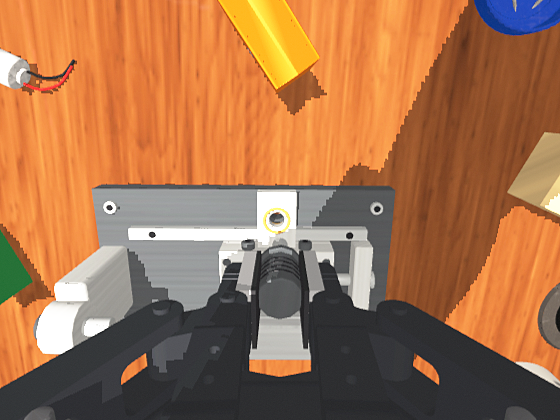

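```bash
cat > m3.py <<'E'
from h import *
im=dict(np.load('pics/w2.png.npz')); hsv=cv2.cvtColor(im['pixels'],cv2.COLOR_RGB2HSV).astype(int)
h=np.zeros((420,560),np.uint8); s=hsv[200:236,258:298]
h[200:236,258:298]=((s[...,1]>60)&(s[...,0]>12)&(s[...,0]<40))
c=cv2.convexHull(cv2.findNonZero(h)); e=cv2.fitEllipse(c); print('ring',e)
print('hole',ray(im,*e[0],.035)); w=np.array([ray(im,u,v,.035)[:2] for u,v in c[:,0]],np.float32);print(cv2.minEnclosingCircle(w))
a,b=ray(im,110,208,.018),ray(im,377,209,.018); print('screws',a,b,np.degrees(np.arctan2(-(b-a)[0],(b-a)[1])),np.linalg.norm(a-b))
for r in (236,240,243): print('tip?',ray(im,281,r,.072))
cv2.imwrite('pics/w2c.png',cv2.resize(im['pixels'][180:330,200:360,::-1],None,fx=5,fy=5,interpolation=0)[:600])
E
python3 m3.py
```

```text
ring ((276.3819274902344, 220.2115478515625), (25.588882446289062, 27.066713333129883), 91.94094848632812)
hole [ 0.46374903 -0.04313774  0.035     ]
((0.4638107419013977, -0.043152645230293274), 0.008636420592665672)
screws [ 0.46548546 -0.15414826  0.018     ] [0.4584364 0.0237346 0.018    ] 2.2693025237195035 0.17802246655038947
tip? [ 0.46043504 -0.04058648  0.072     ]
tip? [ 0.46266251 -0.0404864   0.072     ]
tip? [ 0.46434245 -0.04041092  0.072     ]
```

View pics/w2c.png

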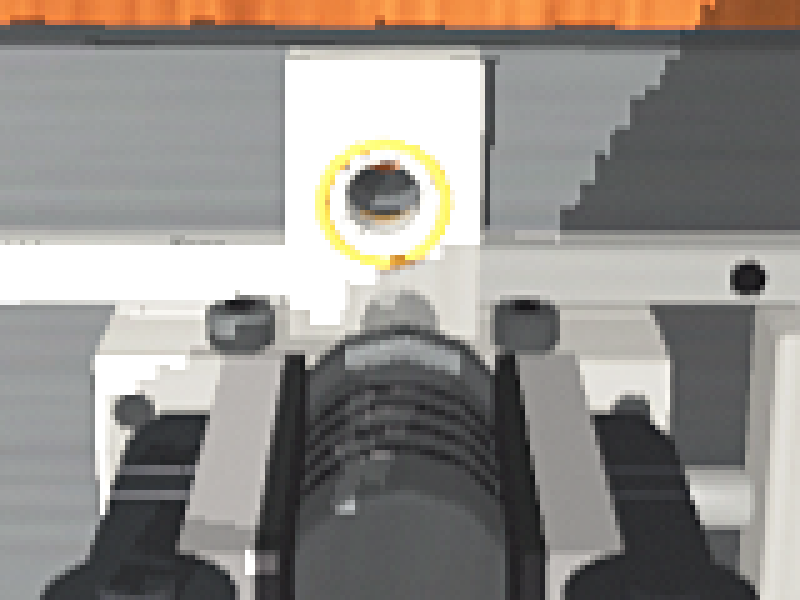

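```bash
python3 - <<'E'
from h import *
im=dict(np.load('pics/w2.png.npz'))
print('collar',ray(im,280.3,245.5,.100)+[.0105,0,0], ray(im,280.3,238.5,.076)+[.004,0,0])
robot.move_l([0.464,-0.0437,0.098],0.05,[180,0,182.3]); robot.dwell(.2)
im=save('wrist','w3.png'); print(robot.read_position(),robot.read_ft_force(),robot.read_t())
cv2.imwrite('pics/w3c.png',cv2.resize(im['pixels'][180:300,200:360,::-1],None,fx=5,fy=5,interpolation=0))
E
```

```text
collar [ 0.46510122 -0.04129852  0.1       ] [ 0.46433486 -0.0409697   0.076     ]
[ 0.46423425 -0.0437861   0.09835397] [ 0.39416189  0.66004786 -0.4665117 ] 7.0583
```

View pics/w3c.png

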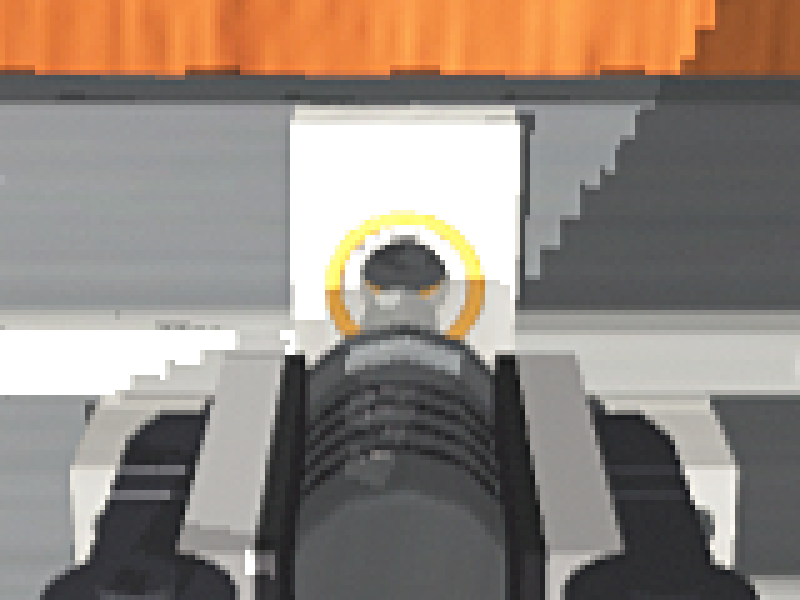

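```bash
cat > ins.py <<'E'
from h import *
f0=robot.read_ft_force().copy() if hasattr(robot.read_ft_force(),'copy') else np.array(robot.read_ft_force())
C=np.array([0.4632,-0.0431])
def down(xy,z0,z1,lim=6,step=.002):
    z=z0
    while z>z1:
        z=max(z-step,z1); robot.move_l([*xy,z],.04)
        df=np.array(robot.read_ft_force())-f0
        if df[2]>lim: return z,df
    return z,df
robot.move_l([*C,.098],.05); ok=False
for d in [(0,0),(-.0012,0),(.0012,0),(0,-.001),(0,.001),(-.0022,0),(.0022,0)]:
    xy=C+d; robot.move_l([*xy,.098],.05)
    z,df=down(xy,.098,.0655); print(d,z,df.round(1),robot.read_position().round(4),robot.read_t())
    if z<.085: ok=True;break
E
python3 ins.py
```

```text
(0, 0) 0.0655 [-1.3  0.1 -0.4] [ 0.4632 -0.0431  0.0655] 11.8083
```

```bash
python3 - <<'E'
from h import *
robot.gripper_open(); robot.dwell(.2); print(robot.read_ft_force(),robot.read_position())
robot.move_l([0.462,-0.0431,0.20],.15); robot.dwell(.1)
im=save('wrist','w4.png'); print(robot.read_t(),robot.read_ft_force())
E
```

```text
[ 0.73236209 -0.67835776 -0.02968224] [ 0.46318537 -0.04310453  0.06549353]
13.8833 [-1.14023871  0.32695494  0.52073278]
```

View pics/w4.png

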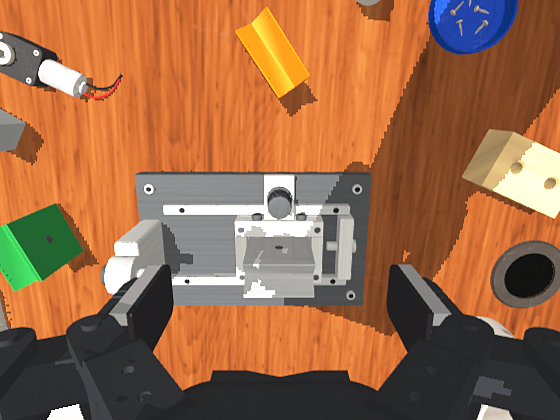

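The pin is home, with its knob at (279,203). The block's top spans columns 243–316, rows 262–297. Next I'll measure the block, the pin height and the plate.

```bash
cat > m4.py <<'E'
from h import *
im=dict(np.load('pics/w4.png.npz')); W=cloud(im); P=im['pixels'].astype(int)
Z=W[...,2]; B=np.zeros(Z.shape,bool); 
m=B.copy(); m[235:310,225:335]=1; m&=(abs(Z-.086)<.012)
m=cv2.morphologyEx(m.astype(np.uint8),cv2.MORPH_OPEN,np.ones((3,3)))
c=max(cv2.findContours(m,0,1)[0],key=cv2.contourArea); print(cv2.boundingRect(c))
w=np.array([ray(im,u,v,.09)[:2] for u,v in c[:,0]],np.float32); print('block',cv2.minAreaRect(w))
q=W[m>0]; print('blk z',np.nanpercentile(q[:,2],[5,50,95]),np.nanmin(q,0),np.nanmax(q,0))
k=W[196:205,273:286].reshape(-1,3); print('knob z',np.nanmedian(k,0))
for n,u,v,z in (('fl',148,189,.018),('fr',357,189,.018),('br',350,296,.018),('knobc',279.5,204,.065),('plateL',137,176,.018),('plateR',369,174,.018)): print(n,ray(im,u,v,z).round(4))
E
python3 m4.py
```

```text
(243, 254, 72, 43)
block ((0.5055880546569824, -0.04158621281385422), (0.03191974014043808, 0.048968084156513214), 2.2208759784698486)
blk z [0.07811322 0.08434735 0.08969665] [ 0.49449038 -0.06698109  0.07420175] [ 0.52306045 -0.01643865  0.09120319]
knob z [ 0.45812847 -0.04311964  0.06445446]
fl [ 0.4649 -0.1545  0.018 ]
fr [0.4579 0.0234 0.018 ]
br [0.5595 0.0268 0.018 ]
knobc [ 0.4611 -0.0426  0.065 ]
plateL [ 0.454  -0.1631  0.018 ]
plateR [0.4446 0.0323 0.018 ]
```

```bash
cat > rk.py <<'E'
from h import *
from scipy.spatial.transform import Rotation as Ro
import json
YAW=2.25; A=np.array([np.cos(np.radians(YAW)),np.sin(np.radians(YAW)),0]); Yj=np.array([-A[1],A[0],0])
B0=np.array([.509,-.0415,.026])   # seated block underside centre
R0=Ro.from_euler('xyz',[180,0,180+YAW],degrees=True)
FT=np.array(robot.read_ft_force())
class S:
    # commanded block pose: foot-centre lean th, left/right foot heights; TCP rigid to the block
    def __init__(s,d=None):
        s.th,s.c,s.dz=d or (0.,[0.,0.],0.)   # lean; block-centre (y,z) offset; feedback z
    def go(s,sp=.05):
        R=Ro.from_rotvec(A*s.th); o=np.array([0,0,.045])
        p=B0+Yj*s.c[0]+np.array([0,0,s.c[1]+s.dz])+R.apply(o)
        robot.move_l(p,sp,(R*R0).as_euler('xyz',degrees=True))
    def feet(s): return [s.c[1]+k*.025*np.sin(s.th) for k in(1,-1)]
    def tilt(s,dth,side):
        # side=+1: pivot on +y end; pivot at its mid depth keeps the block centred in the pocket
        r=Ro.from_rotvec([dth,0,0]); depth=max(.016-min(s.feet()),.004)
        c=Ro.from_rotvec([s.th,0,0]).apply([0,side*.025,depth/2])
        n=c-r.apply(c); s.c=[s.c[0]+n[1],s.c[1]+n[2]]; s.th+=dth
    def rock(s,to,side,f0,n):
        d=(to-s.th)/n
        for i in range(n):
            s.tilt(d,side); s.go()
            F=np.array(robot.read_ft_force())-f0
            print(round(s.th,3),(np.array(s.feet())*1e3).round(1),F.round(1),round(s.dz*1e3,2),round(robot.read_t(),2))
            if F[2]<-7: s.dz-=.0004
            elif F[2]>12: s.dz+=.0003
            if abs(F).max()>45: print('STOP');return False
        return True
    def save(s,f0): json.dump([[s.th,list(s.c),s.dz],list(f0)],open('st.json','w'))
E
python3 - <<'E'
from rk import *
robot.move_l([.509,-.0415,.16],.15,R0.as_euler('xyz',degrees=True))
robot.move_l([.509,-.0415,.071],.1); f0=np.array(robot.read_ft_force()); print('pre',f0.round(2))
robot.grasp(); print(robot.read_gripper_width(),robot.read_grip_force(),(np.array(robot.read_ft_force())-f0).round(1),robot.read_position().round(4),robot.read_t())
s=S(); 
s.rock(.08,-1,f0,5); s.save(f0); im=save('wrist','w5.png')
print(robot.read_gripper_width())
im=save('side','s5.png')
cv2.imwrite('pics/s5c.png',cv2.resize(im['pixels'][170:270,195:315,::-1],None,fx=6,fy=6,interpolation=2))
E
```

```text
pre [1.32 0.68 0.  ]
0.048879332146393006 63.121013939380646 [-2.2 -0.6  3.7] [ 0.5094 -0.0416  0.0718] 15.9083
0.016 [0.8 0. ] [-2.4 -1.1  5.5] 0.0 16.16
0.032 [1.6 0. ] [-2.  -0.2  5.6] 0.0 16.41
0.048 [2.4 0. ] [-2.6 -0.7  5. ] 0.0 16.66
0.064 [3.2 0. ] [-2.2 -1.3  5.7] 0.0 16.91
0.08 [4. 0.] [-2.  -3.2  5. ] 0.0 17.16
0.04930524125537755
```

View pics/s5c.png

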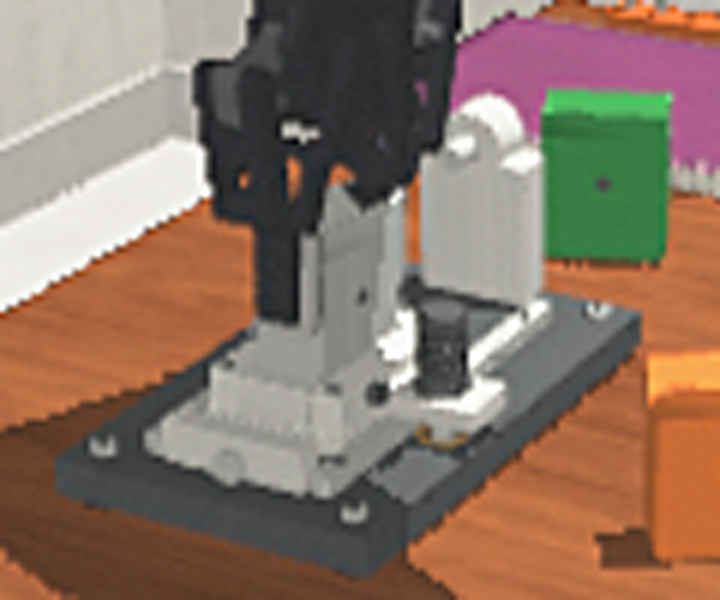

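The crop shows the pin knob at (443,350) with the ear under it, the jig flat, and the block cocked in the grip. I'll continue rocking.

```bash
python3 - <<'E'
from rk import *
d,f0=json.load(open('st.json')); s=S(d); f0=np.array(f0)
ok=s.rock(0,1,f0,5); robot.dwell(.1); print('torque',robot.read_ft_torque())
im=save('wrist','w6.png')
ok=ok and s.rock(-.08,1,f0,5); s.save(f0); print('torque',robot.read_ft_torque(),robot.read_gripper_width())
im=save('side','s6.png'); im=save('wrist','w6b.png')
a,b=[cv2.imread('pics/'+n)[170:270,215:295] for n in('s5.png','s6.png')]
cv2.imwrite('pics/s6c.png',cv2.resize(np.hstack([a,b]),None,fx=5,fy=5,interpolation=2))
E
```

```text
0.064 [4.  0.8] [ 0.2 -5.4  0.6] 0.0 17.51
0.048 [4.  1.6] [ 1.5 -5.7 -0.8] 0.0 17.76
0.032 [4.  2.4] [ 2.3 -5.9 -3.5] 0.0 18.01
0.016 [4.  3.2] [ 2.5 -5.5 -3.3] 0.0 18.26
0.0 [4. 4.] [ 2.6 -5.8 -5.3] 0.0 18.51
torque [-0.93068111 -0.97387978  0.02459733]
-0.016 [4.  4.8] [ 3.6 -5.8 -7. ] 0.0 18.91
-0.032 [4.  5.6] [ 5.9 -6.5 -7.5] 0.0 19.16
-0.048 [4.  6.4] [ 4.4 -5.4 -6.7] -0.4 19.41
-0.064 [4.  7.2] [ 4.4 -6.  -7.9] -0.4 19.66
-0.08 [4. 8.] [ 5.  -4.9 -8.5] -0.8 19.91
torque [-0.82589653 -1.00166158  0.05146981] 0.04900554547465745
```

View pics/s6c.png

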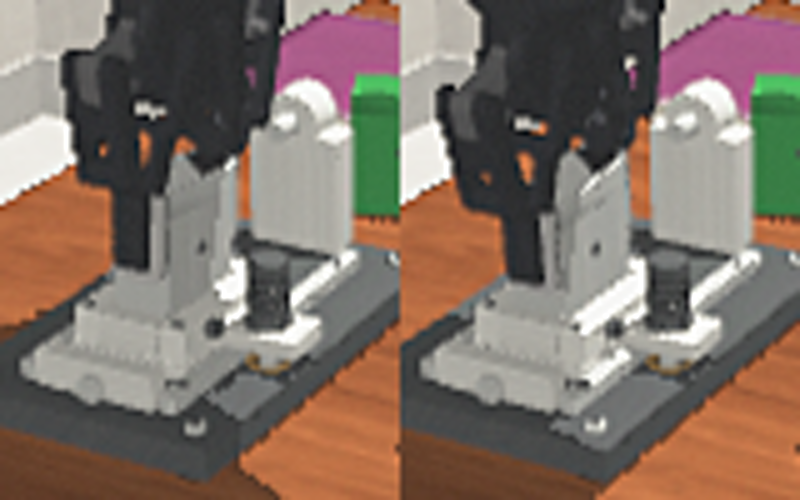

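The two crops show the block leaning opposite ways, the pin still home and the jig flat.

```bash
python3 - <<'E'
from rk import *
d,f0=json.load(open('st.json')); s=S(d); f0=np.array(f0)
ok=s.rock(0,-1,f0,4); robot.dwell(.1)
ok=ok and s.rock(.08,-1,f0,4)
ok=ok and s.rock(0,1,f0,4); robot.dwell(.1)
ok=ok and s.rock(-.06,1,f0,3) and s.rock(0,-1,f0,3)
s.save(f0); print(robot.read_ft_torque(),robot.read_gripper_width(),robot.read_grip_force(),robot.read_t())
save('side','s7.png')
E
```

```text
-0.06 [5. 8.] [ 3.2 -4.4 -5.4] -1.2 20.26
-0.04 [6. 8.] [ 5.2 -3.4 -7.5] -1.2 20.51
-0.02 [7. 8.] [ 5.  -1.6 -6.7] -1.6 20.76
0.0 [8. 8.] [ 4.9 -2.1 -6.2] -1.6 21.01
0.02 [9. 8.] [ 3.8 -2.3 -6.7] -1.6 21.36
0.04 [10.  8.] [ 5.2 -3.3 -6.7] -1.6 21.61
0.06 [11.  8.] [ 4.3 -2.7 -7.1] -1.6 21.86
0.08 [12.  8.] [ 4.2 -0.9 -7.3] -2.0 22.11
0.06 [12.  9.] [ 4.6 -1.3 -6.8] -2.4 22.36
0.04 [12. 10.] [ 4.4 -1.6 -7.6] -2.4 22.61
0.02 [12. 11.] [ 4.9 -1.2 -6.9] -2.8 22.86
0.0 [12. 12.] [ 4.9 -1.4 -7.7] -2.8 23.11
-0.02 [12. 13.] [ 5.2 -2.2 -6.1] -3.2 23.46
-0.04 [12. 14.] [ 3.9 -0.8 -6. ] -3.2 23.71
-0.06 [12. 15.] [ 3.2 -1.7 -5.9] -3.2 23.96
-0.04 [13. 15.] [1.2 1.3 1.1] -3.2 24.21
-0.02 [14. 15.] [1.1 0.5 0.8] -3.2 24.46
0.0 [15. 15.] [ 0.7 -0.5  0.7] -3.2 24.71
[ 0.10527726 -0.24755756 -0.06000504] 0.04921438693514695 65.33522218465805 24.7083
```

```bash
python3 - <<'E'
from rk import *
d,f0=json.load(open('st.json')); s=S(d); f0=np.array(f0)
for i in range(6):
    s.c[1]+=.001; s.go()
    F=np.array(robot.read_ft_force())-f0; print(s.feet(),s.dz,F.round(1),robot.read_position()[2].round(4),robot.read_t())
    if F[2]<-11: print('hold');break
s.save(f0)
im=save('side','s8.png')
# wrist depth of block top vs TCP
for n in('w5.png','w6.png','w6b.png'):
    pass
W=cloud(im)
from itertools import product
sub=W[170:270,195:315].reshape(-1,3); o=sub-B0
j=np.stack([o@A,o@Yj,sub[:,2]],1)
f_=j[(abs(j[:,0]+.013)<.005)&(abs(j[:,1])<.018)&(j[:,2]>.05)]
print('-x face pts',len(f_),np.nanpercentile(f_[:,2],[50,98]))
E
```

```text
[np.float64(0.01598976253981729), np.float64(0.01598976253981729)] -0.0032000000000000006 [-1.1 -1.3 -0.3] 0.0833 25.0083
[np.float64(0.01698976253981729), np.float64(0.01698976253981729)] -0.0032000000000000006 [-1.8 -1.  -2.3] 0.0844 25.2583
[np.float64(0.01798976253981729), np.float64(0.01798976253981729)] -0.0032000000000000006 [-0.9 -0.4 -1.5] 0.0858 25.5083
[np.float64(0.018989762539817292), np.float64(0.018989762539817292)] -0.0032000000000000006 [-1.3 -0.8 -1.9] 0.0869 25.7583
[np.float64(0.019989762539817293), np.float64(0.019989762539817293)] -0.0032000000000000006 [-1.1  0.2 -1.8] 0.0879 26.0083
[np.float64(0.020989762539817294), np.float64(0.020989762539817294)] -0.0032000000000000006 [-2.  -0.6 -1.9] 0.0889 26.2583
-x face pts 326 [0.08930176 0.17066629]
```

```bash
python3 - <<'E'
from rk import *
d,f0=json.load(open('st.json')); s=S(d); f0=np.array(f0)
s.c[1]+=.020; s.go(); robot.dwell(.4); s.save(f0)
F=np.array(robot.read_ft_force())-f0; print(F.round(1),robot.read_position().round(4),robot.read_gripper_width(),robot.read_grip_force(),robot.read_t())
im=save('side','s9.png'); W=cloud(im)
o=W-B0; j=np.stack([o@A,o@Yj,W[...,2]],-1)
m=(abs(j[...,0]+.013)<.006)&(abs(j[...,1])<.03)&(j[...,2]>.045)&(j[...,2]<.14)&(im['pixels'].max(-1)>95)
q=j[m]
for y in(-.018,-.009,0,.009,.018):
    z=q[abs(q[:,1]-y)<.003,2]; print(y,len(z),np.percentile(z,[2,98]).round(4) if len(z) else '')
# pin knob top and jig plate
k=(abs(j[...,0]+.046)<.011)&(abs(j[...,1])<.011)&(j[...,2]>.05)&(j[...,2]<.09); print('knob top',np.percentile(j[k][:,2],[50,97]).round(4),k.sum())
E
```

```text
[-0.8 -0.5 -2.5] [ 0.5089 -0.0415  0.1086] 0.049088082988089525 65.42006269097328 27.2583
-0.018 45 [0.0648 0.1245]
-0.009 42 [0.0657 0.1222]
0 39 [0.0639 0.1255]
0.009 42 [0.0671 0.1252]
0.018 45 [0.0684 0.1257]
knob top [0.0602 0.065 ] 79
```

```bash
python3 -c "
from workcell import robot
print(robot.close_job())"
```

```text
the job is handed in; nothing more can be done
None
```

I handed the job in at about 27 s: the lock pin is home, and the block is out of its pocket by rocking. The arm is still holding it upright about 22 mm above the rim. The last side picture put the pin's knob top at 65 mm, as it should be when home; the jig looked flat mid-rocking and I didn't measure it again after that. No verdict came back, and the cocked and level steps are judged from commanded angles and pictures rather than measured.

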